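# Stand the tapered probe in its calibration stand and lock it in

## Robot

A 7-joint arm with a two-finger parallel gripper is mounted at the origin on a cart in front of the work surface, level with it; the furniture and walls round the work are solid. World frame = base frame: x ahead of the robot, y to its left, z up, the work surface at z = 0. Lengths are in m, angles in degrees, forces in N, time in s.
With the tool pointing down it reaches from about 0.4 to 0.9 m from the base axis. Payload 5.5 kg.
Tool frame: the origin (TCP) lies at the very end of the fingers, on their centre line; the grasp point (between the pads) lies ctrl.grip_point_offset behind it (ctrl.grip_point_offset is the distance from the TCP to the grasp point, in m); z points along the fingers, x is the direction in which the jaws open and shut, and the axes are right-handed (so a half turn about z gives the same grasp; the last joint's range is limited). The gripper opens to 85 mm and grips with 20 to 120 N. Pads are 22 mm wide; open, the fingers measure 114 mm over their backs; the gripper's body (76 mm by 85 mm) begins 54 mm behind the grasp point. The pads swing forward as they close: fully open they stand 13 mm farther back than shut.
Start: joints at [91.627, 28.699, -24.465, 88.831, 12.651, 65.22, -12.049], TCP at [0.151, -0.632, 0.231] pointing down, gripper open.
Joint ranges: [-164.97, 164.97], [-17.58, 116.51], [-87.97, 89.64], [11.32, 138.91], [-80.73, 260.73], [10.89, 115.49], [-147.41, 147.41]. Speed limits (degrees/s): [147.25, 147.25, 180, 180, 180, 180, 180].

## Interface

Orientations are given as a 3x3 rotation matrix whose columns are the frame's x, y, z axes.
In Python, from plant import ctrl, optics gives the robot as it stands. The module is installed in compiled form; this text tells all that it offers.
- The arm moves only by the tool play_rows, never from a script. Its argument "increments" is a list of rows, each a list of 4 numbers: the shift along the tool's x, y, z in mm, then the turn about the tool's z in rad. A call has 1 to 12 rows; each row shifts and turns the commanded pose from where the row before left it, along the tool's axes as they then stand; what a row does not reach is not made up. A row lasts 1/12 s, in which the tool goes at most 41.7 mm and 7.16 degrees, less where a joint would pass 70% of its speed; a pose out of reach is approached as far as the arm can. A call is refused whole if a number of a shift passes 41.7 or a number of a turn 0.125, either way. A call with a gripper value outside its range is refused whole. "fingers" is the gripper command: -1 is shut, 1 is fully open, values between are in proportion, set as the call begins (left out, the last holds). The fingers move at their own pace and stop on an object; "force" is the grip in N (left out, the last holds). Time passes only in rows, so rows that do not move let the fingers close. It gives the time, the measured TCP pose, the force and the opening at its end, in the units of the state.
- ctrl.get_state(): the state, without advancing time (a new reading comes with each control period).
- optics.grab_frame(name): name is "scene" or "top" or "wrist"; returns (picture, depth): 400x640x3 uint8, red, green, blue; 400x640 float32, m along the optical axis (not along the pixel's ray), 0 where there is no reading.
- optics.camera_model(name): a dict with "fov_y" (degrees; the focal length in pixels is half the picture's height over the tangent of half this angle, whatever the lens; pixels are square), "cx", "cy" (the principal point, pixels), "rvec" (rotation vector, rad) and "tvec" (3), from world to camera coordinates, as OpenCV has them. Camera axes: x right, y down, z forward; pixel columns grow to the right and rows downward; lengths in m; the calibration is good to about 2 mm. A picture is of the moment at which its call begins: read the wrist's pose just before it. camera_model takes no time and is no camera call; for the wrist camera it gives the pose at the moment of the call.
- ctrl.finish_job(): hands the job in, once; it reports no verdict.
The state is a dict: "time_s": time; "joints": joint angles; "joint_velocities": joint speeds; "joint_torque": joint torques, N m; "ee_pos": TCP position; "eef_rot": TCP orientation; "contact_force": force on the tool from outside, world axes, zero at the start; "wrist_torque": the same for the moment, N m; "finger_gap": finger opening in m.
Only numpy, scipy, OpenCV 4.12 (cv2) and the standard library are available. Lean on these libraries where they do the work, as an engineer would, in place of code of your own. Each camera call takes 0.05 s, during which the arm holds its last target. There are 200 camera calls.

## Task

Unlock the calibration stand: squeeze the two yellow tabs on the black selector knob together, turn the knob to the green mark and let go so that the tabs spring out again. Then take the orange-handled probe from its leaning rest, lower it gently (no dropping or ramming) upright into the stand's steel tapered socket until its flange lies on the rim, let go, and squeeze and turn the selector back to the red mark and let it click locked, so that the brass fork holds the probe down. Leave the other things on the bench where they are.

Things in the scene. Friction and masses are not known exactly. Their poses are not given: they have to be found in the camera images.
- knob_grip (a point): On the axis of the black selector knob, 34 mm above the grey panel at the stand's left, which slopes 28 deg down to the left. z: out along the axis, 28 deg from vertical, leaning left; y: through the two yellow tabs at +y and -y; turns with the knob. Tab faces 20 mm wide, 14 to 44 mm above the panel, 54 mm apart outside, 40 when squeezed. Knob cap 38 mm across, top at 48 mm. Ring round its foot: 72 mm across, 9 mm high.
- selector (a joint): 0 = locked (white pointer at the red dot), 1.22 = open (green dot); grows counter-clockwise seen from outside. Needs up to 0.1 N m; turns only while both tabs are pressed in over 4 mm. At both ends the released tabs drop into notches (play 0.05 rad); let go part-way, they ride on the ring to the next notch. Always starts locked.
- tab_a (a joint): Travel of the tab at +y of knob_grip: 0 = out (locks), 0.007 m = fully pressed. Spring 3 N when out to 7.2 N when in; springs out by itself when let go at a notch.
- tab_b (a joint): The same for the opposite tab, at -y of knob_grip.
- fork (a joint): Brass fork on the stand's deck, geared to the selector: 0 = forward over the socket (locked), 0.044 m = withdrawn to the stand's back (open). Slot 20 mm wide; plate 36 mm wide, 8.5 to 15.5 mm above the socket's rim. Locked, it covers the empty socket, or holds a seated probe round its neck above the flange; a probe not fully down blocks it.
- socket_mouth (a point): Centre of the rim of the steel tapered socket (axis vertical) in the white deck at the stand's right, 58 mm above the worktop. Bore 35 mm across at the rim, 19 mm at 40 mm depth. x axis: to the stand's back (away from the robot at yaw 0); y: left. The fork's guide, 25 mm higher than the rim, 51 mm wide, starts 40 mm from the axis at +x. The knob stands 0.13 m away at +y, its top 42 mm above the rim.
- probe: Loose steel probe with orange handle, 100 to 210 g. Origin: centre of the flange's underside; z towards the handle. Taper below it: 34 mm across, 18 mm at its end 40 mm down. Above: flange 44 mm across, 6 mm thick; neck 15 mm across up to 24 mm; round handle 24 mm across from 24 to 64 mm. Seated, the flange lies on the socket's rim. Starts with its taper in the rest, leaning 28 deg to the rest's left (+y).
- probe_handle (a point): Middle of the probe's orange handle, 44 mm above the probe's origin on its axis; axes as probe.
- rest_face (a point): Centre of the top face (52 x 52 mm) of the fixed parking rest: grey block between blue cheeks on a dark foot 76 x 90 mm; 62 mm above the worktop. Axes are the foot's (z vertical); the face looks 28 deg towards +y (left) and the probe's flange lies on it. Draw the probe out along its own axis; 40 mm frees it. The rest may stand left or right of the stand.
- beaker: Bystander: small clear beaker, 53 mm across, 56 mm high, origin under its centre; stands on the side where the rest does not.
- timer: Bystander: white timer, 62 x 62 x 19 mm, origin under its centre.
- red_vial: Bystander: vial with red cap, 30 mm across, 50 mm high, origin under its centre.
- fuse_tin: Bystander: small tin with green lid, 40 x 56 x 22 mm, origin under its centre.
- cutters: Bystander: blue-handled cutters, 55 x 136 x 12 mm, origin under the centre.
- terminal_block: Bystander: white terminal block, 18 x 52 x 20 mm, origin under its centre.

How it is judged (in metres and radians):
On the way, in this order (a step that is already met when the one before it is completed fails the run):
1. the selector has been turned to open and its tabs are out again (value of joint selector above 1.12 rad and value of joint each of tab_a, tab_b below 0.0015 m), for 0.2 s.
2. the probe stands seated in the socket, let go, with the selector still open (z of probe in the frame of socket_mouth between -0.003 and 0.0025 m and horizontal distance between probe and socket_mouth below 0.003 m and angle between probe's own z axis and vertical below 0.06 rad and value of joint selector above 1.12 rad and contact force between the fingers and probe below 0.3 N), for 0.2 s.
At the end, for the whole second after the job is handed in: The probe stands still and upright (0.06 rad) in the socket, its flange on the rim (within 3 mm sideways, -3 to +2.5 mm in height); the selector is back at locked (below 0.1 rad), both tabs out (within 1.5 mm), the fork forward (within 5 mm) (z of probe in the frame of socket_mouth between -0.003 and 0.0025 m and horizontal distance between probe and socket_mouth below 0.003 m and angle between probe's own z axis and vertical below 0.06 rad and value of joint selector below 0.1 rad and value of joint each of tab_a, tab_b below 0.0015 m and value of joint fork below 0.005 m and linear speed of probe below 0.02 m/s); the robot touches nothing.
It fails at once if another thing on the bench (beaker, timer, vial, tin, cutters, terminal block) was moved by more than 20 mm (distance of any of beaker, timer, red_vial, fuse_tin, cutters, terminal_block from where it was at the start of the episode above 0.02 m).
It fails at once if the probe was dropped: near the socket it moved faster than 0.3 m/s out of the grip (contact force between the fingers and probe below 0.05 N and linear speed of probe above 0.3 m/s and distance between probe and socket_mouth below 0.08 m).
It fails at once if the probe was rammed into the stand (over 60 N) (contact force between probe and stand above 60 N).
It also fails if it takes over 72 s, if anything falls off the work surface, if the arm or the gripper's body presses on something with over 40 N, if the wrist force passes 120 N, or if a joint passes its speed limit or range.

## Working session

There is one attempt and no reset: what is moved stays moved. The work goes in short steps, Python scripts to look and compute and a tool call to move; the robot and the scene stay as the last step left them, time stands still between calls to the robot, and variables do not carry over. Pictures are saved under pics/ and viewed, about 8 in all and at most 12, crops included, and the job is handed in when it is done.

Besides the shell and the picture viewer there is one more tool, called after ">>>" by a JSON object that holds its "op" and its "data". play_rows: Moves the arm, as the interface text tells. Its arguments: {"type":"object","properties":{"increments":{"type":"array","items":{"type":"array","items":{"type":"number"}}},"fingers":{"type":"number"},"force":{"type":"number"}},"required":["increments"]}

```bash
ls; mkdir -p pics
cat > h.py <<'E'
import numpy as np, cv2
from plant import ctrl, optics
def cam(n):
    m=optics.camera_model(n); R=cv2.Rodrigues(np.array(m['rvec'],float))[0]; t=np.array(m['tvec'],float).ravel()
    f=200/np.tan(np.radians(m['fov_y'])/2); return f,m['cx'],m['cy'],R,t
def cloud(n,c,d):
    f,cx,cy,R,t=c; v,u=np.mgrid[:400,:640]
    P=np.stack([(u-cx)/f*d,(v-cy)/f*d,d],-1)
    return (P-t)@R
def grab(n,name=None):
    c=cam(n); p,d=optics.grab_frame(n); 
    if name: cv2.imwrite('pics/'+name,p[:,:,::-1])
    np.savez(f'last_{n}.npz',p=p,W=cloud(n,c,d),d=d); return p,cloud(n,c,d),d
def proj(c,X):
    f,cx,cy,R,t=c; q=np.asarray(X)@R.T+t; return q[...,:2]/q[...,2:]*f+[cx,cy]
E
python3 - <<'E'
from h import *
print(ctrl.get_state(), ctrl.grip_point_offset)
for n in('scene','top','wrist'):
    print(n,cam(n)); grab(n,n+'0.png')
a=cv2.imread('pics/scene0.png');b=cv2.imread('pics/top0.png')
cv2.imwrite('pics/st.png',cv2.resize(np.vstack([a,b]),None,fx=.75,fy=.75))
E
```

```text
pics
{'time_s': 0.0, 'joints': array([ 91.62777261,  28.75505963, -24.45353437,  88.89149514,
        12.65063152,  65.21737962, -12.04764881]), 'joint_velocities': array([ 0.0732626 , -0.02851357, -0.0042676 ,  0.0811788 ,  0.00067525,
       -0.0943968 , -0.04171235]), 'joint_torque': array([ 1.48655126e-03, -5.69529963e+01, -5.81633583e+00, -2.80947608e+01,
        1.04941113e-02,  1.17459364e-02,  2.78411517e-05]), 'ee_pos': array([ 0.15102083, -0.63151159,  0.23024575]), 'eef_rot': array([[ 2.32720685e-01, -9.72543547e-01, -3.64184731e-04],
       [-9.72541704e-01, -2.32720954e-01,  1.89496340e-03],
       [-1.92768785e-03, -8.68123419e-05, -9.99998138e-01]]), 'contact_force': array([-0.64770591, -0.11454144, -0.14023025]), 'wrist_torque': array([-0.02655247, -0.04673963, -0.00510717]), 'finger_gap': 0.08561435394298009} 0.0187
scene (np.float64(504.8636776721087), 313.76757525422926, 199.4299317839613, array([[-0.59131634, -0.80637429,  0.01027109],
       [-0.47198002,  0.33572086, -0.81518486],
       [ 0.6538959 , -0.48687988, -0.57910978]]), array([0.29363163, 0.33197979, 0.96375717]))
top (np.float64(372.672846735302), 320.19238712203287, 206.1620222297093, array([[-0.03004512, -0.99953824,  0.00453764],
       [-0.99433806,  0.02942526, -0.10210771],
       [ 0.10192704, -0.00757979, -0.994763  ]]), array([-0.01456562,  0.5625175 ,  1.13120385]))
wrist (np.float64(336.26942320807046), 317.0436332681035, 200.35784511042158, array([[ 0.23143418, -0.97284947, -0.00145599],
       [-0.92784212, -0.2211767 ,  0.30031627],
       [-0.29248456, -0.06815252, -0.95383857]]), array([-0.64852072, -0.03742505,  0.38018261]))
```

View pics/st.png

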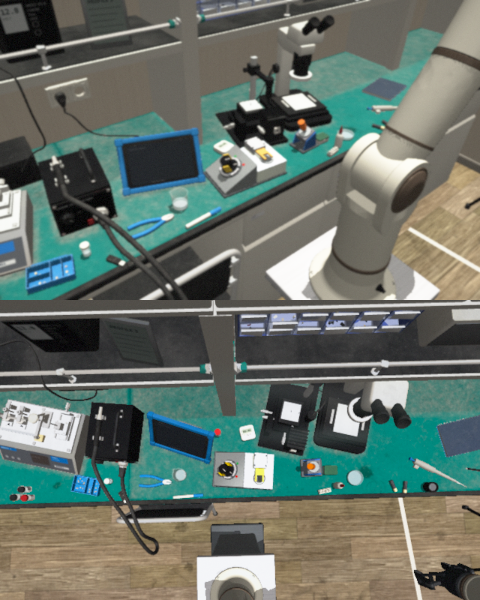

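Run:
```python
from h import *
p=np.load('last_top.npz')['p'][:,:,::-1]; q=np.load('last_scene.npz')['p'][:,:,::-1]
a=cv2.resize(p[180:280,270:470],(800,400),interpolation=cv2.INTER_CUBIC)
b=q[140:265,260:500]; b=cv2.resize(b,(384,200),interpolation=cv2.INTER_CUBIC)
b2=np.zeros((200,800,3),np.uint8); b2[:,:384]=b
cv2.imwrite('pics/c1.png',np.vstack([a,b2]))
W=np.load('last_top.npz')['W']
for u,v in [(302,224),(347,226),(347,218),(416,224),(418,222)]: print(u,v,W[v,u].round(4))
hsv=cv2.cvtColor(p,cv2.COLOR_BGR2HSV)
```

```text
302 224 [0.5038 0.0234 0.104 ]
347 226 [ 0.4954 -0.1087  0.0775]
347 218 [ 0.5187 -0.1091  0.0833]
416 224 [ 0.493  -0.3015  0.1243]
418 222 [ 0.4989 -0.3096  0.1164]
```

View pics/c1.png

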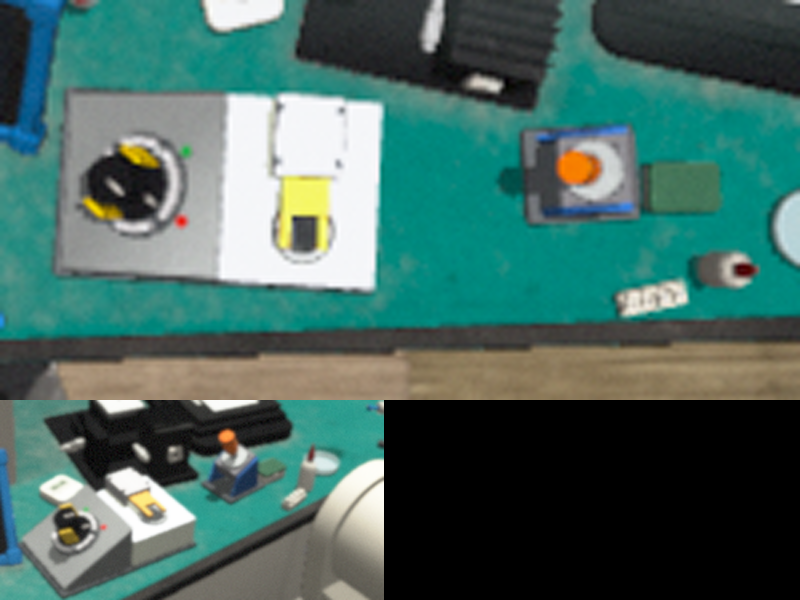

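>>> {"op": "play_rows", "data": {"increments": [[-22,-31,-8,0],[-22,-31,-8,0],[-22,-31,-8,0],[-22,-31,-8,0],[-22,-31,-8,0],[-22,-31,-8,0],[-22,-31,-6,0],[-22,-31,0,0],[-22,-31,0,0],[-22,-31,0,0],[-22,-31,0,0],[-22,-31,0,0]], "fingers": 1, "force": 30}}

```text
time_s: 1.15
ee_pos: [0.4523, -0.2873, 0.2853]
eef_rot: [[0.232, -0.973, -0.0], [-0.973, -0.232, -0.0], [0.0, 0.0, -1.0]]
contact_force: [-0.3, -0.2, 0.3]
finger_gap: 0.0851
```

Run:
```python
from h import *
s=ctrl.get_state(); print(s['ee_pos'],s['eef_rot'].round(4),s['joints'])
grab('wrist','w1.png')
```

```text
[ 0.45231862 -0.28730444  0.28532973] [[ 2.324e-01 -9.726e-01 -1.000e-04]
 [-9.726e-01 -2.324e-01 -4.000e-04]
 [ 3.000e-04  2.000e-04 -1.000e+00]] [ 61.24660761  15.57822268 -37.78656053 101.35441173  10.35558142
  66.5647146  -56.22227922]
```

View pics/w1.png

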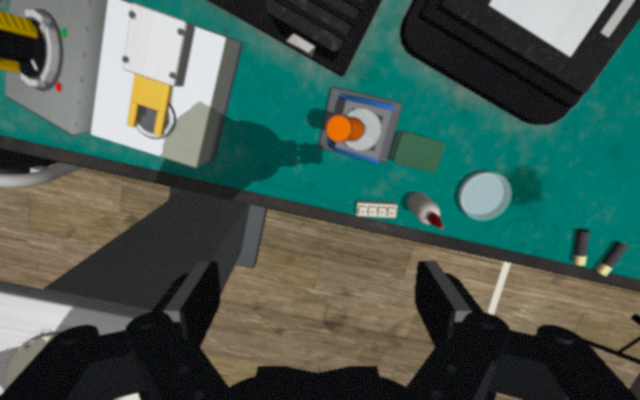

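>>> {"op": "play_rows", "data": {"increments": [[-34,-9.5,0,0],[-34,-9.5,0,0],[-34,-9.5,0,0],[-34,-9.5,0,0],[-34,-9.5,0,0],[-34,-9.5,0,0],[0,0,0,-0.12],[0,0,0,-0.12],[0,0,0,-0.12],[0,0,0,-0.12],[0,0,0,-0.12],[0,0,0,-0.12]]}}

```text
time_s: 2.2
ee_pos: [0.4593, -0.0773, 0.2852]
eef_rot: [[0.82, -0.573, -0.0], [-0.573, -0.82, -0.0], [-0.0, 0.0, -1.0]]
contact_force: [0.5, 0.1, -0.5]
finger_gap: 0.0854
```

```bash
cp last_wrist.npz w1.npz
python3 - <<'E'
from h import *
s=ctrl.get_state(); print(s['ee_pos'],s['eef_rot'].round(4),s['joints'])
grab('wrist','w2.png')
E
cp last_wrist.npz w2.npz
```

```text
[ 0.45928487 -0.07728669  0.28516392] [[ 8.198e-01 -5.727e-01 -4.000e-04]
 [-5.727e-01 -8.198e-01 -1.000e-04]
 [-3.000e-04  3.000e-04 -1.000e+00]] [ 52.95868109   8.68867113 -50.72221335 109.90027462   7.43575918
  64.78350407 -35.56346719]
```

View pics/w2.png

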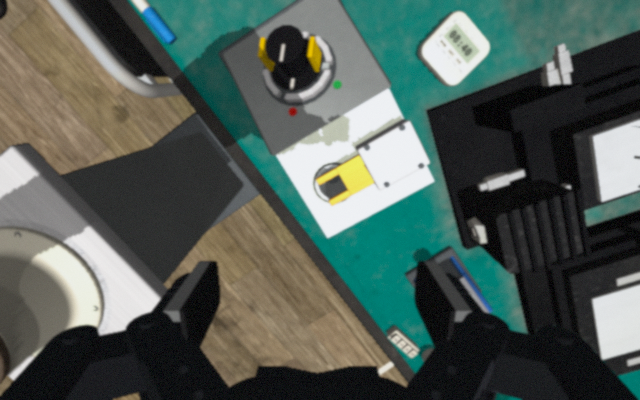

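```bash
cat > m.py <<'E'
from h import *
from scipy.optimize import least_squares
z=np.load('w2.npz'); p,W=z['p'],z['W']; hsv=cv2.cvtColor(p,cv2.COLOR_RGB2HSV)
def region(u0,u1,v0,v1):
    m=np.zeros((400,640),bool); m[v0:v1,u0:u1]=1; return m
# deck
m=region(270,440,85,240)&(abs(W[...,2]-.058)<.006)
print('deck z',np.median(W[m][:,2]))
r=cv2.minAreaRect((W[m][:,:2]*1e4).astype(np.float32)); print('deck rect',r)
# panel
m=region(225,390,0,150)&(W[...,2]>.01)&(hsv[...,1]<40)&(hsv[...,2]>60)&(hsv[...,2]<170)
P=W[m]
rng=np.random.default_rng(0); best=0
for i in range(500):
    a=P[rng.choice(len(P),3,0)]; n=np.cross(a[1]-a[0],a[2]-a[0]); L=np.linalg.norm(n)
    if L<1e-5: continue
    n/=L; k=abs((P-a[0])@n)<.0015
    if k.sum()>best and abs(n[2])<.95: best=k.sum(); K=k
c=P[K].mean(0); n=np.linalg.svd(P[K]-c)[2][2]; n*=np.sign(n[2])
print('panel n',n,'tilt',np.degrees(np.arccos(n[2])),'az',np.degrees(np.arctan2(n[1],n[0])),K.sum())
h=(W-c)@n
ex=np.cross([0,1,0],n); ex=np.cross(n,[0,0,1]); ex/=np.linalg.norm(ex); 
ey=np.cross(n,ex); print('ex',ex,'ey',ey)
R=region(225,390,0,150)
for nm,lo,hi,mm in [('ring',.006,.012,hsv[...,1]<60),('cap',.044,.053,hsv[...,2]<90)]:
    q=R&(h>lo)&(h<hi)&mm; Q=W[q]-c; A=np.c_[Q@ex,Q@ey]; 
    if len(A)<5: print(nm,len(A)); continue
    (x,y),rad=cv2.minEnclosingCircle(A.astype(np.float32)); o=c+x*ex+y*ey
    print(nm,len(A),'centre on panel',o,'knob_grip',o+.034*n,'r',rad,'hmed',np.median(h[q]), 'mean',c+A.mean(0)@np.array([ex,ey]))
q=R&(h>.02)&(h<.05)&(hsv[...,0]>18)&(hsv[...,0]<35)&(hsv[...,1]>120); Q=W[q]-c;A=np.c_[Q@ex,Q@ey].astype(np.float32)
l,lab,cc=cv2.kmeans(A,2,None,(3,50,1e-6),5,cv2.KMEANS_PP_CENTERS); print('tabs',cc,len(A))
for j in(0,1):
    print(' tab',c+cc[j,0]*ex+cc[j,1]*ey, np.median(h[q][lab.ravel()==j]))
d=cc[0]-cc[1]; D=d[0]*ex+d[1]*ey; print('tab dir in plane deg',np.degrees(np.arctan2(d[1],d[0])),'world horiz deg',np.degrees(np.arctan2(D[1],D[0])))
q=region(305,350,150,210)&(abs(W[...,2]-.058)<.004)
# dots
for nm,m in [('green',(hsv[...,0]>45)&(hsv[...,0]<80)&(hsv[...,1]>150)&(hsv[...,2]>120)),('red',((hsv[...,0]<8)|(hsv[...,0]>172))&(hsv[...,1]>150)&(hsv[...,2]>80))]:
    m=m&R; Q=W[m].mean(0) if m.any() else None
    print(nm,m.sum(),Q)
# rest + probe
z=np.load('w1.npz'); p,W=z['p'],z['W']; hsv=cv2.cvtColor(p,cv2.COLOR_RGB2HSV)
R1=region(315,410,80,170)
m=R1&(hsv[...,0]<16)&(hsv[...,1]>170)&(hsv[...,2]>120)&(W[...,2]>.06); print('handle',m.sum(),W[m].mean(0),W[m].min(0),W[m].max(0))
def cylres(x,Q,rr):
    d=np.array([x[2],x[3],1]); d/=np.linalg.norm(d); v=Q-[x[0],x[1],.11]; return np.linalg.norm(np.cross(v,d),axis=1)-rr
Q=W[m]
t0=np.tan(np.radians(28))
s=least_squares(lambda x:np.minimum(abs(cylres(x,Q,.012)),.004),[Q[:,0].mean(),Q[:,1].mean(),0,t0]); print('cyl',s.x,s.cost)
b=R1&(hsv[...,0]>100)&(hsv[...,0]<125)&(hsv[...,1]>120)&(W[...,2]>.02)
rect=cv2.minAreaRect((W[b][:,:2]*1e4).astype(np.float32)); print('rest blue rect',rect,W[b][:,2].max())
E
python3 m.py
```

```text
deck z 0.05611541159419863
deck rect ((4974.2548828125, -720.0006713867188), (1814.568603515625, 1401.000244140625), 84.83941650390625)
panel n [0.04042382 0.46833826 0.88262404] tilt 28.039462381271466 az 85.06683852357915 10004
ex [ 0.99629569 -0.08599357  0.        ] ey [ 0.07589999  0.87935452 -0.47007958]
ring 899 centre on panel [0.50333054 0.01743926 0.04987386] knob_grip [0.50470495 0.03336276 0.07988307] r 0.0374160036444664 hmed 0.008904922607272485 mean [0.50446219 0.00427309 0.05680826]
cap 1115 centre on panel [0.50291962 0.01727533 0.04997966] knob_grip [0.50429403 0.03319883 0.07998888] r 0.01955772377550602 hmed 0.04791988379743167 mean [0.50341571 0.01641314 0.05041443]
tabs [[ 0.01502115 -0.00806376]
 [-0.02531922  0.01806626]] 564
 tab [0.52101587 0.00111295 0.05772695] 0.037910459111865705
 tab [0.48280821 0.02755951 0.04544376] 0.041386759929054426
tab dir in plane deg -32.932693 world horiz deg -34.69019120937054
green 35 [ 0.525868   -0.01718408  0.06875793]
red 42 [ 0.47425586 -0.01252304  0.07709698]
handle 704 [ 0.50477233 -0.29993954  0.11629427] [ 0.49229418 -0.31942057  0.09436057] [ 0.52781704 -0.26871901  0.4278767 ]
cyl [ 0.50320663 -0.29841501  0.01328799  0.59095681] 0.0025319616349767137
rest blue rect ((5042.337890625, -3232.52490234375), (631.16357421875, 511.0180358886719), 1.7063943147659302) 0.07127121188919833
```

>>> {"op": "play_rows", "data": {"increments": [[-6.6,-29.1,0,0],[-6.6,-29.1,0,0],[-6.6,-29.1,0,0],[-6.6,-29.1,0,0],[0,0,30,0.03],[0,0,35,0],[0,0,35,0],[0,0,35,0],[0,0,20,0],[0,0,0,0]]}}

```text
time_s: 3.08
ee_pos: [0.5015, 0.0324, 0.1259]
eef_rot: [[0.797, -0.604, -0.009], [-0.604, -0.797, 0.0], [-0.007, 0.005, -1.0]]
contact_force: [-0.4, -0.9, -0.8]
finger_gap: 0.0854
```

Run:
```python
from h import *
s=ctrl.get_state(); R=s['eef_rot']; print(s['ee_pos'],np.degrees(np.arctan2(R[1,0],R[0,0])))
d=(np.array([.5043,.0332,.067])-s['ee_pos'])@R; print(d*1000)
grab('wrist','w3.png')
```

```text
[0.50149616 0.03240602 0.12592795] -37.14341584304044
[ 2.17298838 -2.61792567 58.9017849 ]
```

View pics/w3.png

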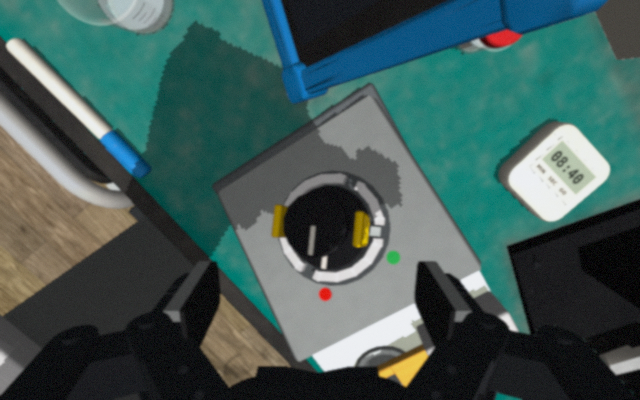

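>>> {"op": "play_rows", "data": {"increments": [[1.5,-2,10,0.0],[0,0,0,0],[0,0,0,0]]}}

```text
time_s: 3.38
ee_pos: [0.5087, 0.0338, 0.1213]
eef_rot: [[0.798, -0.603, 0.002], [-0.603, -0.798, -0.0], [0.002, -0.001, -1.0]]
contact_force: [-0.3, -0.7, -0.3]
finger_gap: 0.0852
```

Run:
```python
from h import *
def go():
    p,W,d=grab('wrist'); hsv=cv2.cvtColor(p,cv2.COLOR_RGB2HSV)
    n=np.array([0.04042,0.46834,0.88262]); ex=np.array([.9963,-.086,0]); ey=np.cross(n,ex)
    c=np.array([.5031,.01735,.0499]); h=(W-c)@n; D=W-c; x=D@ex;y=D@ey; near=(np.hypot(x,y)<.06)
    pan=near&(np.hypot(x,y)>.045)&(abs(h)<.008); print('panel h',np.median(h[pan]))
    k=near&(h>.043)&(h<.053)&(hsv[...,2]<90)
    (a,b),r=cv2.minEnclosingCircle(np.c_[x[k],y[k]].astype(np.float32)); o=c+a*ex+b*ey; print('cap',k.sum(),r,a,b,'grip',o+.034*n,np.median(h[k]))
    k=near&(h>.006)&(h<.0115)&(hsv[...,1]<60)
    (a,b),r=cv2.minEnclosingCircle(np.c_[x[k],y[k]].astype(np.float32)); print('ring',r,a,b)
go()
s=ctrl.get_state(); R=s['eef_rot']; print(s['ee_pos'],np.degrees(np.arctan2(R[1,0],R[0,0])),R[:,2])
print((np.array([.5043,.0332,.067])-s['ee_pos'])@R*1000)
```

```text
panel h 0.00012737361581936383
cap 3275 0.019116632640361786 -0.0001986162387765944 0.00018652719154488295 grip [0.50429056 0.03345466 0.0798214 ] 0.04808779157527921
ring 0.03703707829117775 -0.00030062347650527954 0.00040197232738137245
[0.50871541 0.03379293 0.12147271] -37.04720127092302 [ 2.12706757e-03 -1.72996880e-04 -9.99997723e-01]
[-3.26503696  3.1956825  54.46329352]
```

>>> {"op": "play_rows", "data": {"increments": [[-2.3,3,10,0.0],[0,0,20,0],[0,0,16,0],[0,0,8,0],[0,0,0,0],[0,0,0,0],[0,0,0,0]]}}

```text
time_s: 4.02
ee_pos: [0.5047, 0.033, 0.0671]
eef_rot: [[0.799, -0.602, 0.001], [-0.602, -0.799, 0.0], [0.001, -0.001, -1.0]]
contact_force: [-0.5, 0.7, 0.8]
finger_gap: 0.0854
```

>>> {"op": "play_rows", "data": {"increments": [[0,0,0,0],[0,0,0,0],[0,0,0,0],[0,0,0,0],[0,0,0,0],[0,0,0,0],[0,0,0,0],[0,0,0,0]], "fingers": -1, "force": 30}}

```text
time_s: 4.68
ee_pos: [0.5045, 0.0334, 0.0678]
eef_rot: [[0.799, -0.601, 0.001], [-0.601, -0.799, -0.001], [0.002, -0.0, -1.0]]
contact_force: [-4.9, 0.9, 12.0]
finger_gap: 0.0427
```

>>> {"op": "play_rows", "data": {"increments": [[0,0,0,-0.08],[0,0,0,-0.095],[0,0,0,-0.095],[0,0,0,-0.095],[0,0,0,-0.095],[0,0,0,-0.095]]}}

```text
time_s: 5.18
ee_pos: [0.5031, 0.0334, 0.0669]
eef_rot: [[0.996, -0.087, -0.001], [-0.087, -0.996, -0.0], [-0.001, 0.0, -1.0]]
contact_force: [-4.5, 2.2, 0.3]
finger_gap: 0.0383
```

Run:
```python
from h import *
grab('wrist','w4.png'); a=cv2.imread('pics/w4.png'); cv2.imwrite('pics/w4c.png',cv2.resize(a[180:400,150:500],None,fx=2,fy=2))
```

```text
(no output)
```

View pics/w4c.png

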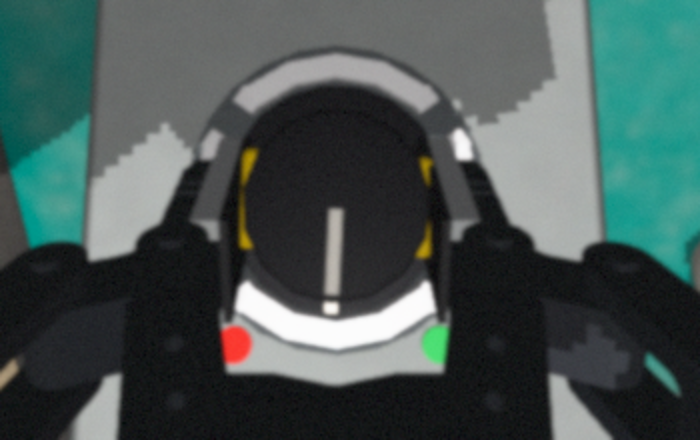

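>>> {"op": "play_rows", "data": {"increments": [[0,0,0,-0.095],[0,0,0,-0.095],[0,0,0,-0.095],[0,0,0,-0.095],[0,0,0,-0.095],[0,0,0,-0.095],[0,0,0,-0.03],[0,0,0,0]]}}

```text
time_s: 5.9
ee_pos: [0.5021, 0.0356, 0.0696]
eef_rot: [[0.874, 0.486, -0.004], [0.486, -0.874, -0.0], [-0.003, -0.002, -1.0]]
contact_force: [-15.3, 5.7, 43.7]
finger_gap: 0.0382
```

>>> {"op": "play_rows", "data": {"increments": [[0,0,-2,0],[0,0,0,0],[0,0,0,0],[0,0,0,0],[0,0,0,0],[0,0,0,0],[0,0,0,0]], "fingers": 1}}

```text
time_s: 6.48
ee_pos: [0.5042, 0.0325, 0.0682]
eef_rot: [[0.873, 0.487, 0.0], [0.487, -0.873, -0.0], [-0.0, 0.0, -1.0]]
contact_force: [-0.6, -0.4, -0.1]
finger_gap: 0.0855
```

>>> {"op": "play_rows", "data": {"increments": [[0,0,-20,0],[0,0,-35,0],[0,0,-35,0],[0,0,-35,0],[0,0,-20,0],[0,0,0,0],[0,0,0,0]]}}

```text
time_s: 7.07
ee_pos: [0.5049, 0.0325, 0.2142]
eef_rot: [[0.874, 0.487, 0.002], [0.487, -0.874, -0.001], [0.002, 0.002, -1.0]]
contact_force: [-0.2, -0.2, -0.3]
finger_gap: 0.0851
```

```bash
python3 - <<'E'
from h import *
s=ctrl.get_state(); print(s['ee_pos'],s['eef_rot'].round(4),s['joints'])
grab('wrist','w5.png')
E
cp last_wrist.npz w5.npz
```

```text
[0.50485493 0.03249935 0.21419563] [[ 8.736e-01  4.866e-01  2.500e-03]
 [ 4.866e-01 -8.736e-01 -8.000e-04]
 [ 1.800e-03  1.900e-03 -1.000e+00]] [ 48.00618733  28.46793345 -69.46832866 109.52751551  30.14522552
  63.07301634  -4.4766238 ]
```

View pics/w5.png

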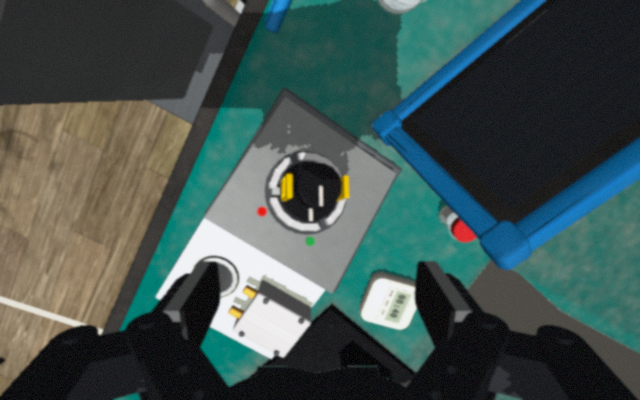

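```bash
cat > m2.py <<'E'
from h import *
from scipy.optimize import least_squares
z=np.load('w5.npz'); p,W,d=z['p'],z['W'],z['d']
c=cam('wrist'); f,cx,cy,R,t=c; o=-R.T@t
v,u=np.mgrid[:400,:640]; ray=np.stack([(u-cx)/f,(v-cy)/f,np.ones_like(u)],-1)@R
def onz(h): k=(h-o[2])/ray[...,2]; return o+ray*k[...,None]
X=onz(.058)
near=np.hypot(X[...,0]-.478,X[...,1]+.096)<.03
hole=near&(W[...,2]<.053)&(d>0); 
P=X[hole][:,:2]; print('hole n',len(P),P.mean(0)); (a,b),r=cv2.minEnclosingCircle(P.astype(np.float32)); print('hole circ',a,b,r)
ch=cv2.convexHull(P.astype(np.float32))[:,0]
s=least_squares(lambda q:np.hypot(ch[:,0]-q[0],ch[:,1]-q[1])-.0172,[a,b],loss='soft_l1',f_scale=.0005); print('fit',s.x,np.hypot(*(ch-s.x).T).round(4))
deck=near&(abs(W[...,2]-.058)<.004); print('deck z',np.median(W[deck][:,2]))
# rest/probe
z=np.load('w1.npz'); p,W=z['p'],z['W']; hsv=cv2.cvtColor(p,cv2.COLOR_RGB2HSV)
m=np.zeros((400,640),bool); m[80:170,315:410]=1
m&=(hsv[...,0]<16)&(hsv[...,1]>150)&(hsv[...,2]>100)&(W[...,2]>.07)&(W[...,2]<.14)
m=cv2.erode(m.astype(np.uint8),np.ones((3,3)))>0; Q=W[m]; print(len(Q),Q.min(0),Q.max(0))
ax=np.array([-.0139,.469,.883])
def res(x):
    v=Q-[x[0],x[1],.1]; s=v@ax; r=np.linalg.norm(v-s[:,None]*ax,axis=1)
    side=r-.012; cap=s-x[2]
    return np.where((cap>-.002),np.minimum(abs(cap),.004),np.minimum(abs(side),.004))
b=min((least_squares(res,[x,y,e],method='lm') for x in(.495,.503) for y in(-.30,-.31,-.32) for e in(.01,.02,.03)),key=lambda s:s.cost)
x=b.x; base=np.array([x[0],x[1],.1]); top=base+ax*x[2]; print('cost',np.sqrt(2*b.cost/len(Q)),'top',top,'handle mid',top-.02*ax,'origin',top-.064*ax)
E
python3 m2.py
```

```text
hole n 345 [ 0.47149931 -0.09436088]
hole circ 0.468770831823349 -0.09457501024007797 0.021650023758411407
fit [ 0.46777035 -0.09540168] [0.0192 0.0186 0.0183 0.0166 0.0167 0.0165 0.0167 0.0168 0.0174 0.0181
 0.0191 0.0199 0.0215 0.021  0.0173 0.0217 0.021 ]
deck z 0.056237095126498014
591 [ 0.493534   -0.3177733   0.09850459] [ 0.51436442 -0.286153    0.12477445]
cost 0.0006025196527698379 top [ 0.50290166 -0.29455543  0.1182904 ] handle mid [ 0.50317966 -0.30393543  0.1006304 ] origin [ 0.50379126 -0.32457143  0.0617784 ]
```

>>> {"op": "play_rows", "data": {"increments": [[-18.3,32.4,0,0],[-18.3,32.4,0,0],[-18.3,32.4,0,0],[-18.3,32.4,0,0],[-18.3,32.4,0,0],[-18.3,32.4,0,0],[-18.3,32.4,0,0],[-18.3,32.4,0,0],[-18.3,32.4,0,0],[0,0,10,0.12],[0,0,10,0.12],[0,0,0,0.12]]}}

```text
time_s: 8.12
ee_pos: [0.4997, -0.3024, 0.1889]
eef_rot: [[0.99, 0.141, -0.005], [0.141, -0.99, 0.004], [-0.005, -0.005, -1.0]]
contact_force: [-0.4, 0.2, 0.2]
finger_gap: 0.0858
```

>>> {"op": "play_rows", "data": {"increments": [[0,0,0,0.12],[0,0,0,0],[0,0,0,0],[0,0,0,0]]}}

```text
time_s: 8.45
ee_pos: [0.502, -0.3018, 0.1924]
eef_rot: [[0.999, 0.033, -0.001], [0.033, -0.999, 0.001], [-0.001, -0.001, -1.0]]
contact_force: [-0.3, -0.0, 0.2]
finger_gap: 0.0857
```

```bash
python3 - <<'E'
from h import *
s=ctrl.get_state(); R=s['eef_rot']; print(s['ee_pos'],np.degrees(np.arctan2(R[1,0],R[0,0])))
print((np.array([.5031,-.3021,.084])-s['ee_pos'])@R*1000, s['joints'])
grab('wrist','w6.png')
E
sed -i "s/'w1.npz'/'last_wrist.npz'/;s/m\[80:170,315:410\]=1/m[60:390,200:450]=1/" m2.py; python3 m2.py | tail -2
```

```text
[ 0.50195433 -0.30179182  0.19242936] 1.8862055252193557
[  1.26597371   0.41629888 108.42766405] [ 70.63245646  34.8053054  -58.34630522  99.75693472  32.60800353
  64.32712707   3.88479627]
hole n 0 [nan nan]
hole circ 0.0 0.0 0.0m2.py:10: RuntimeWarning: Mean of empty slice.
  P=X[hole][:,:2]; print('hole n',len(P),P.mean(0)); (a,b),r=cv2.minEnclosingCircle(P.astype(np.float32)); print('hole circ',a,b,r)
  ret = um.true_divide(
Traceback (most recent call last):
  File "m2.py", line 11, in <module>
    ch=cv2.convexHull(P.astype(np.float32))[:,0]
       ~~~~~~~~~~~~~~~~~~~~~~~~~~~~~~~~~~~~^^^^^
TypeError: 'NoneType' object is not subscriptable
```

>>> {"op": "play_rows", "data": {"increments": [[1.2,0.4,20,0],[0,0,35,0],[0,0,30,0],[0,0,15,0],[0,0,8,0],[0,0,0,0],[0,0,0,0]]}}

```text
time_s: 9.08
ee_pos: [0.5044, -0.3024, 0.0861]
eef_rot: [[1.0, 0.03, 0.001], [0.03, -1.0, 0.0], [0.001, -0.0, -1.0]]
contact_force: [0.5, 0.0, 0.6]
finger_gap: 0.0855
```

>>> {"op": "play_rows", "data": {"increments": [[0,0,0,0],[0,0,0,0],[0,0,0,0],[0,0,0,0],[0,0,0,0],[0,0,0,0],[0,0,0,0],[0,0,0,0],[0,0,0,0]], "fingers": -1, "force": 30}}

```text
time_s: 9.83
ee_pos: [0.5034, -0.3026, 0.0858]
eef_rot: [[1.0, 0.029, -0.0], [0.029, -1.0, -0.0], [-0.0, 0.0, -1.0]]
contact_force: [-3.7, 0.2, 6.0]
finger_gap: 0.023
```

>>> {"op": "play_rows", "data": {"increments": [[0,-2.35,-4.4,0],[0,-4.7,-8.8,0],[0,-4.7,-8.8,0],[0,-4.7,-8.8,0],[0,-4.7,-8.8,0],[0,-4.7,-8.8,0],[0,-4.7,-8.8,0],[0,0,-15,0],[0,0,-20,0],[0,0,-10,0],[0,0,0,0],[0,0,0,0]]}}

```text
time_s: 10.83
ee_pos: [0.5029, -0.2725, 0.1882]
eef_rot: [[1.0, 0.028, 0.001], [0.028, -1.0, -0.001], [0.001, 0.001, -1.0]]
contact_force: [-0.6, 0.5, -1.9]
finger_gap: 0.0231
```

>>> {"op": "play_rows", "data": {"increments": [[-7,-23,0,0],[-7,-23,0,0],[-7,-23,0,0],[-7,-23,0,0],[0,0,0,0],[0,0,0,0],[0,0,0,0]]}}

```text
time_s: 11.42
ee_pos: [0.4716, -0.1814, 0.1869]
eef_rot: [[1.0, 0.029, -0.001], [0.029, -1.0, -0.0], [-0.001, 0.0, -1.0]]
contact_force: [0.2, 0.2, -1.8]
finger_gap: 0.0231
```

```bash
python3 - <<'E'
from h import *
s=ctrl.get_state(); R=s['eef_rot']; print(s['ee_pos'],np.degrees(np.arctan2(R[1,0],R[0,0])))
a,W,d=grab('wrist','w7.png'); b,W2,d2=grab('scene')
cv2.imwrite('pics/w7c.png',np.vstack([a,np.hstack([cv2.resize(b[140:265,260:500],(384,200),interpolation=cv2.INTER_CUBIC),np.zeros((200,256,3),np.uint8)])])[:,:,::-1])
E
cp last_wrist.npz w7.npz
```

```text
[ 0.4716473  -0.18143163  0.18694698] 1.6436071687025426
```

View pics/w7c.png

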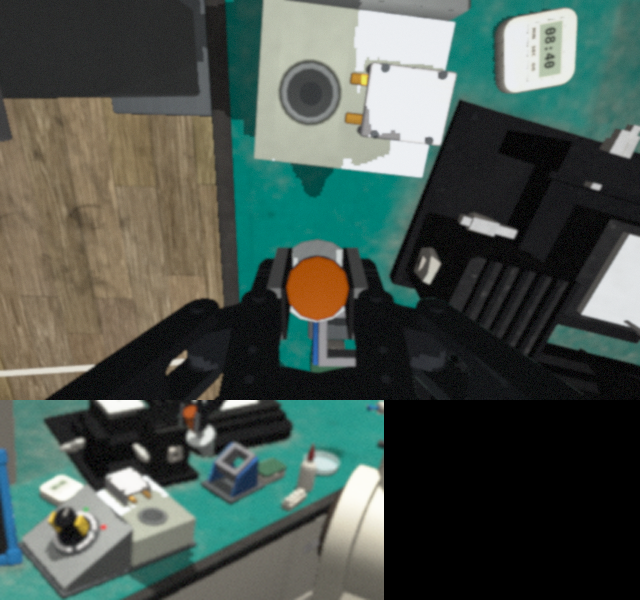

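```bash
cat > m3.py <<'E'
from h import *
z=np.load('w7.npz'); p,W,d=z['p'],z['W'],z['d']; c=cam('wrist'); f,cx,cy,R,t=c; o=-R.T@t
m=np.zeros((400,640),bool); m[50:135,265:350]=1
for th in(.053,.050,.045):
    hole=(m&(W[...,2]<th)&(d>0)).astype(np.uint8)
    cs=max(cv2.findContours(hole,0,2)[0],key=cv2.contourArea); e=cv2.fitEllipse(cs)
    r=np.array([(e[0][0]-cx)/f,(e[0][1]-cy)/f,1])@R; h=.058 if th>.052 else th+.002
    for h in(.058,.056): print(th,e,'center@',h,o+r*(h-o[2])/r[2])
g=cv2.cvtColor(p,cv2.COLOR_RGB2GRAY); print(g[92,270:350:2])
dk=((g<115)&m).astype(np.uint8); cs=max(cv2.findContours(dk,0,2)[0],key=cv2.contourArea); e=cv2.fitEllipse(cv2.convexHull(cs)); r=np.array([(e[0][0]-cx)/f,(e[0][1]-cy)/f,1])@R
print('img',e,o+r*(.058-o[2])/r[2])
k=m&(abs(W[...,2]-.058)<.005); print('deck',np.median(W[k][:,2]))
# handle cyl fit
hsv=cv2.cvtColor(p,cv2.COLOR_RGB2HSV); q=(hsv[...,0]<16)&(hsv[...,1]>150)&(W[...,2]>.17)&(W[...,2]<.26); q[:240]=0
q=cv2.erode(q.astype(np.uint8),np.ones((5,5)))>0; Q=W[q]; c0=Q.mean(0); U=np.linalg.svd(Q-c0)[2][2]; U*=np.sign(U[2]); print('handle top',len(Q),c0,U,'tilt',np.degrees(np.arccos(U[2])))
E
python3 m3.py
```

```text
0.053 ((310.03570556640625, 92.44991302490234), (60.04966354370117, 63.18562316894531), 175.79196166992188) center@ 0.058 [ 0.46518293 -0.10316045  0.058     ]
0.053 ((310.03570556640625, 92.44991302490234), (60.04966354370117, 63.18562316894531), 175.79196166992188) center@ 0.056 [ 0.46514298 -0.10315116  0.056     ]
0.05 ((310.1852111816406, 93.08335876464844), (39.43769454956055, 41.62761306762695), 178.2937774658203) center@ 0.058 [ 0.46530716 -0.10362162  0.058     ]
0.05 ((310.1852111816406, 93.08335876464844), (39.43769454956055, 41.62761306762695), 178.2937774658203) center@ 0.056 [ 0.46526813 -0.10361572  0.056     ]
0.045 ((310.32489013671875, 92.99161529541016), (36.55499267578125, 38.0197639465332), 178.23822021484375) center@ 0.058 [ 0.46541328 -0.10355156  0.058     ]
0.045 ((310.32489013671875, 92.99161529541016), (36.55499267578125, 38.0197639465332), 178.23822021484375) center@ 0.056 [ 0.46537503 -0.10354514  0.056     ]
[185 184 180 177 149  96 125 144 118  79  65  78  71  72  71  61  58  55
  57  59  57  57  58  57  61  58  67  72  73  72  73  98 132 130 106 116
 172 187 186 187]
img ((309.45703125, 92.14122772216797), (60.563114166259766, 63.798065185546875), 176.118408203125) [ 0.46473356 -0.10294605  0.058     ]
deck 0.056150559145268036
handle top 2411 [ 0.472114   -0.17266987  0.21942645] [-0.0053229   0.46738619  0.88403722] tilt 27.866726361449086
```

>>> {"op": "play_rows", "data": {"increments": [[-0.6,-22.7,0,0],[-0.6,-22.7,0,0],[-0.6,-22.7,0,0],[-0.6,-22.7,0,0],[-0.6,-22.7,0,0],[0,0,14,0],[0,0,14,0],[0,0,10,0],[0,0,4,0],[0,0,0,0],[0,0,0,0],[0,0,0,0]]}}

```text
time_s: 12.52
ee_pos: [0.4663, -0.0677, 0.146]
eef_rot: [[1.0, 0.028, 0.001], [0.028, -1.0, 0.0], [0.001, -0.0, -1.0]]
contact_force: [0.3, -0.9, -2.5]
finger_gap: 0.0229
```

>>> {"op": "play_rows", "data": {"increments": [[-1,0,8,0],[0,0,8,0],[0,0,8,0],[0,0,6,0],[0,0,5,0],[0,0,3,0],[0,0,2,0],[0,0,0,0],[0,0,0,0],[0,0,0,0]], "force": 25}}

```text
time_s: 13.35
ee_pos: [0.465, -0.0674, 0.1057]
eef_rot: [[1.0, 0.029, 0.001], [0.029, -1.0, -0.0], [0.001, 0.0, -1.0]]
contact_force: [-0.2, -0.6, -1.2]
finger_gap: 0.0229
```

>>> {"op": "play_rows", "data": {"increments": [[-0.1,2.7,-1.3,0],[-0.1,2.8,-1.3,0],[-0.1,2.8,-1.1,0],[-0.1,2.9,-1,0],[-0.1,2.9,-1,0],[-0.1,2.9,-0.9,0],[0,0,0,0],[0,0,0,0]]}}

```text
time_s: 14.02
ee_pos: [0.4648, -0.0831, 0.1126]
eef_rot: [[1.0, 0.029, 0.001], [0.029, -1.0, 0.002], [0.001, -0.002, -1.0]]
contact_force: [-0.3, 5.5, 1.5]
finger_gap: 0.023
```

>>> {"op": "play_rows", "data": {"increments": [[-0.1,3,-0.8,0],[-0.1,3,-0.7,0],[-0.1,3,-0.5,0],[-0.1,3,-0.5,0],[-0.1,3,-0.4,0],[-0.1,3,-0.3,0],[-0.1,3,-0.1,0],[-0.1,3,-0.1,0],[0,0,0,0],[0,0,0,0]]}}

```text
time_s: 14.85
ee_pos: [0.4648, -0.1079, 0.1159]
eef_rot: [[1.0, 0.029, 0.001], [0.029, -1.0, 0.001], [0.001, -0.001, -1.0]]
contact_force: [-0.3, 4.6, 0.5]
finger_gap: 0.0234
```

Run:
```python
from h import *
b,W2,d2=grab('scene','s8.png'); a,W,d=grab('wrist')
hsv=cv2.cvtColor(a,cv2.COLOR_RGB2HSV); q=(hsv[...,0]<16)&(hsv[...,1]>150)&(W[...,2]>.09)&(W[...,2]<.2); q[:240]=0
q=cv2.erode(q.astype(np.uint8),np.ones((5,5)))>0; Q=W[q]; c0=Q.mean(0); U=np.linalg.svd(Q-c0)[2][2]; U*=np.sign(U[2]); print('handle top',len(Q),c0,U,'tilt',np.degrees(np.arccos(U[2])))
x=cv2.resize(b[140:265,260:400],(560,500),interpolation=cv2.INTER_CUBIC)
cv2.imwrite('pics/s8c.png',x[:,:,::-1])
```

```text
handle top 3006 [ 0.46485994 -0.09962392  0.14651399] [0.04086309 0.89105681 0.45204863] tilt 63.124801723803834
```

View pics/s8c.png

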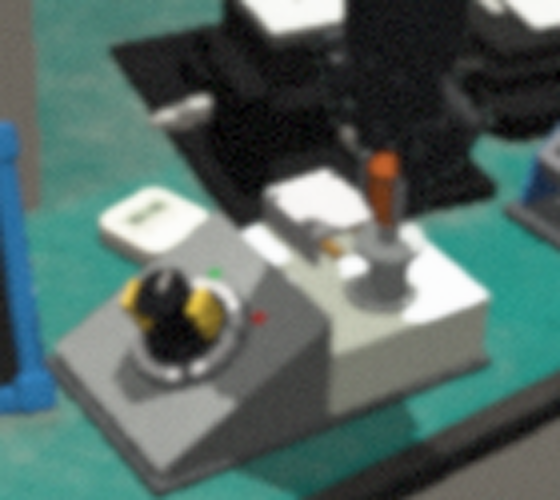

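```bash
cat > m4.py <<'E'
from h import *
def tilt():
    z=np.load('last_wrist.npz'); p,W=z['p'],z['W']
    hsv=cv2.cvtColor(p,cv2.COLOR_RGB2HSV); q=(hsv[...,0]<16)&(hsv[...,1]>150)&(W[...,2]>.09)&(W[...,2]<.2); q[:240]=0
    Q=W[q]; rng=np.random.default_rng(0); best=0
    for i in range(400):
        a=Q[rng.choice(len(Q),3,0)]; n=np.cross(a[1]-a[0],a[2]-a[0]); L=np.linalg.norm(n)
        if L<1e-6: continue
        n/=L
        if abs(n[2])<.85: continue
        k=abs((Q-a[0])@n)<.0008
        if k.sum()>best: best=k.sum(); K=k
    c=Q[K].mean(0); n=np.linalg.svd(Q[K]-c)[2][2]; n*=np.sign(n[2]); (x,y),r=cv2.minEnclosingCircle(Q[K][:,:2].astype(np.float32))
    print('top',K.sum(),len(Q),c,'n',n,'circ',x,y,r)
if __name__=='__main__': tilt()
E
python3 m4.py
```

```text
top 2268 4419 [ 0.46531717 -0.10210885  0.1509349 ] n [-0.01164527  0.09307067  0.9955914 ] circ 0.4653320014476776 -0.10214859992265701 0.012033621780574322
```

>>> {"op": "play_rows", "data": {"increments": [[0,0,3,0],[0,0,3,0],[0,0,3,0],[0,0,3,0],[0,0,3,0],[0,0,0,0],[0,0,0,0]], "force": 20}}

```text
time_s: 15.53
ee_pos: [0.4641, -0.1075, 0.1]
eef_rot: [[1.0, 0.03, -0.001], [0.03, -1.0, 0.001], [-0.0, -0.001, -1.0]]
contact_force: [-0.1, 6.1, -1.9]
finger_gap: 0.023
```

Run:
```python
from h import *
import m4
grab('wrist'); m4.tilt()
```

```text
top 2251 4581 [ 0.4646327  -0.10186122  0.13526254] n [-0.00917094  0.04872756  0.99877   ] circ 0.4644882082939148 -0.10204660147428513 0.012138055637478828
```

>>> {"op": "play_rows", "data": {"increments": [[0.5,0,2,0],[0,0,2,0],[0,0,2,0],[0,0,2,0],[0,0,2,0],[0,0,0,0],[0,0,0,0]]}}

```text
time_s: 16.17
ee_pos: [0.4643, -0.1064, 0.0902]
eef_rot: [[1.0, 0.031, -0.001], [0.031, -1.0, 0.002], [-0.001, -0.002, -1.0]]
contact_force: [-2.2, 9.4, 1.8]
finger_gap: 0.0229
```

Run:
```python
from h import *
import m4
grab('wrist'); m4.tilt()
```

```text
top 2276 4620 [ 0.46477035 -0.10089025  0.12554023] n [0.001777   0.04652639 0.99891548] circ 0.4648372232913971 -0.1011391431093216 0.011945526115596294
```

>>> {"op": "play_rows", "data": {"increments": [[0,-1,0,0],[0,-1,0,0],[0,0,1,0],[0,0,1,0],[0,0,1,0],[0,0,0,0],[0,0,0,0]]}}

```text
time_s: 16.8
ee_pos: [0.4642, -0.1057, 0.0874]
eef_rot: [[1.0, 0.03, -0.002], [0.03, -1.0, 0.001], [-0.001, -0.001, -1.0]]
contact_force: [-3.7, 5.9, 4.4]
finger_gap: 0.0234
```

Run:
```python
from h import *
import m4
grab('wrist'); m4.tilt()
```

```text
top 2277 4641 [ 0.4647225  -0.10000644  0.12275853] n [0.00673492 0.05713548 0.99834372] circ 0.46449318528175354 -0.1002393439412117 0.012111286632716656
```

>>> {"op": "play_rows", "data": {"increments": [[0.5,0.7,0.5,0],[0,0.7,0.5,0],[0,0.6,0.5,0],[0,0,0.5,0],[0,0,0,0],[0,0,0,0]]}}

```text
time_s: 17.35
ee_pos: [0.4645, -0.1074, 0.0864]
eef_rot: [[1.0, 0.03, -0.002], [0.03, -1.0, -0.001], [-0.002, 0.0, -1.0]]
contact_force: [-9.0, 6.3, 19.8]
finger_gap: 0.0228
```

Run:
```python
from h import *
import m4
grab('wrist'); m4.tilt()
```

```text
top 2207 4748 [ 0.46514309 -0.1018616   0.12225763] n [0.01019443 0.02754255 0.99956865] circ 0.46515408158302307 -0.10239728540182114 0.01189058180898428
```

>>> {"op": "play_rows", "data": {"increments": [[0,0,-1,0],[0,0,0,0],[0,0,0,0],[0,0,0,0],[0,0,0,0],[0,0,0,0],[0,0,0,0],[0,0,0,0]], "fingers": 1}}

```text
time_s: 18.07
ee_pos: [0.4655, -0.1086, 0.0864]
eef_rot: [[1.0, 0.029, -0.0], [0.029, -1.0, -0.0], [-0.0, 0.0, -1.0]]
contact_force: [0.1, -0.5, -0.1]
finger_gap: 0.0855
```

Run:
```python
from h import *
import m4
grab('wrist','w9.png'); m4.tilt(); print(ctrl.get_state()['joints'])
```

```text
top 2136 4734 [ 0.46437409 -0.10274106  0.12190097] n [-0.01995053  0.00979313  0.999753  ] circ 0.46635133028030396 -0.10972853749990463 0.043633099645376205
[ 54.68243794  33.19325813 -55.23139387 118.85495992  37.67999094
  47.36910462 -21.58726438]
```

View pics/w9.png

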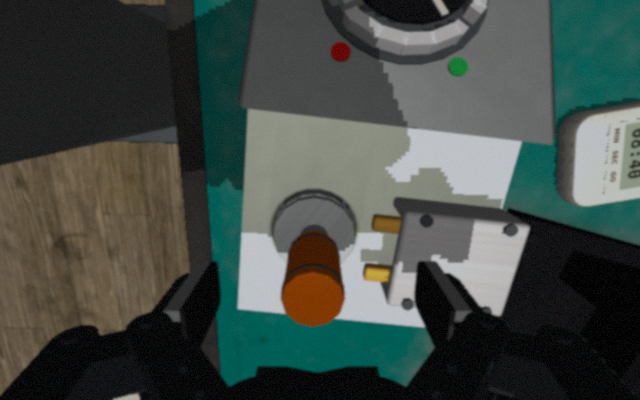

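>>> {"op": "play_rows", "data": {"increments": [[0,0,-15,0],[0,0,-33,0],[0,0,-33,0],[0,0,-33,0],[10.5,-35.1,0,0],[10.5,-35.1,0,0],[10.5,-35.1,0,0],[10.5,-35.1,0,0],[0,0,0,-0.11],[0,0,0,-0.11],[0,0,0,-0.11],[0,0,0,-0.11]]}}

```text
time_s: 19.12
ee_pos: [0.5033, 0.0338, 0.2005]
eef_rot: [[0.889, 0.458, 0.0], [0.458, -0.889, -0.0], [-0.0, 0.0, -1.0]]
contact_force: [0.1, 0.4, -0.0]
finger_gap: 0.0853
```

>>> {"op": "play_rows", "data": {"increments": [[0,0,20,0],[0,0,30,0],[0,0,15,0],[0,0,0,0],[0,0,0,0],[0,0,0,0]]}}

```text
time_s: 19.62
ee_pos: [0.5041, 0.0336, 0.1365]
eef_rot: [[0.892, 0.452, 0.001], [0.452, -0.892, 0.0], [0.001, 0.0, -1.0]]
contact_force: [0.1, -0.4, -0.2]
finger_gap: 0.0853
```

Run:
```python
from h import *
s=ctrl.get_state(); R=s['eef_rot']; print(s['ee_pos'],np.degrees(np.arctan2(R[1,0],R[0,0])))
print((np.array([.5034,.0329,.068])-s['ee_pos'])@R*1000)
```

```text
[0.50407967 0.03363941 0.13653513] 26.89869887230959
[-1.027188    0.34098459 68.53394194]
```

>>> {"op": "play_rows", "data": {"increments": [[-1,0.3,20,0],[0,0,20,0],[0,0,18,0],[0,0,10,0],[0,0,0,0],[0,0,0,0],[0,0,0,0]]}}

```text
time_s: 20.2
ee_pos: [0.5037, 0.0328, 0.0688]
eef_rot: [[0.892, 0.452, 0.002], [0.452, -0.892, 0.0], [0.002, 0.001, -1.0]]
contact_force: [-0.2, -0.2, 0.4]
finger_gap: 0.0851
```

>>> {"op": "play_rows", "data": {"increments": [[0,0,0,0],[0,0,0,0],[0,0,0,0],[0,0,0,0],[0,0,0,0],[0,0,0,0],[0,0,0,0],[0,0,0,0]], "fingers": -1, "force": 30}}

```text
time_s: 20.87
ee_pos: [0.5035, 0.0323, 0.0693]
eef_rot: [[0.892, 0.451, 0.001], [0.451, -0.892, -0.001], [0.001, 0.002, -1.0]]
contact_force: [-2.2, -0.5, 15.5]
finger_gap: 0.0421
```

Squeezed as before (42 mm). Turn back.

>>> {"op": "play_rows", "data": {"increments": [[0,0,0,0.08],[0,0,0,0.095],[0,0,0,0.095],[0,0,0,0.095],[0,0,0,0.095],[0,0,0,0.095]]}}

```text
time_s: 21.37
ee_pos: [0.5039, 0.0322, 0.0687]
eef_rot: [[0.996, -0.09, 0.003], [-0.09, -0.996, -0.001], [0.003, 0.001, -1.0]]
contact_force: [-0.6, -1.3, 5.0]
finger_gap: 0.0383
```

>>> {"op": "play_rows", "data": {"increments": [[0,0,0,0.095],[0,0,0,0.095],[0,0,0,0.095],[0,0,0,0.095],[0,0,0,0.095],[0,0,0,0.095],[0,0,0,0.03],[0,0,0,0]]}}

```text
time_s: 22.03
ee_pos: [0.5048, 0.0339, 0.0708]
eef_rot: [[0.778, -0.629, 0.006], [-0.629, -0.778, -0.002], [0.006, -0.002, -1.0]]
contact_force: [-8.1, 0.9, 24.5]
finger_gap: 0.0383
```

Angle −39° reached; release and inspect.

>>> {"op": "play_rows", "data": {"increments": [[0,0,-1,0],[0,0,0,0],[0,0,0,0],[0,0,0,0],[0,0,0,0],[0,0,0,0],[0,0,0,0]], "fingers": 1}}

```text
time_s: 22.62
ee_pos: [0.5024, 0.0322, 0.0682]
eef_rot: [[0.774, -0.634, -0.001], [-0.634, -0.774, 0.0], [-0.001, 0.0, -1.0]]
contact_force: [0.4, -0.1, 0.1]
finger_gap: 0.0852
```

>>> {"op": "play_rows", "data": {"increments": [[0,0,-20,0],[0,0,-35,0],[0,0,-35,0],[0,0,-35,0],[0,0,-20,0],[0,20,0,0],[0,20,0,0],[0,0,0,0],[0,0,0,0]]}}

```text
time_s: 23.37
ee_pos: [0.4768, 0.0002, 0.2134]
eef_rot: [[0.772, -0.635, -0.0], [-0.635, -0.772, -0.001], [0.0, 0.001, -1.0]]
contact_force: [-0.7, -0.2, 0.3]
finger_gap: 0.0852
```

Run:
```python
from h import *
a,W,d=grab('wrist','w10.png'); b,_,_=grab('scene')
x=cv2.resize(b[140:265,260:400],(504,450),interpolation=cv2.INTER_CUBIC)
y=cv2.resize(a[:,120:560],(296,269)); can=np.zeros((450,800,3),np.uint8); can[:,:504]=x; can[:269,504:]=y
cv2.imwrite('pics/f.png',can[:,:,::-1])
hsv=cv2.cvtColor(a,cv2.COLOR_RGB2HSV); q=(hsv[...,0]<14)&(hsv[...,1]>170)&(W[...,2]>.115)&(W[...,2]<.13); Q=W[q]
if len(Q): print(len(Q),Q.mean(0),cv2.minEnclosingCircle(Q[:,:2].astype(np.float32)))
n=np.array([0.04042,0.46834,0.88262]); ex=np.array([.9963,-.086,0]); ey=np.cross(n,ex); c=np.array([.5031,.01735,.0499]); D=W-c;h=D@n
q=(np.hypot(D@ex,D@ey)<.04)&(h>.02)&(h<.05)&(hsv[...,0]>18)&(hsv[...,0]<35)&(hsv[...,1]>120); A=np.c_[(D@ex)[q],(D@ey)[q]].astype(np.float32)
_,l,cc=cv2.kmeans(A,2,None,(3,50,1e-6),5,cv2.KMEANS_PP_CENTERS); dd=cc[0]-cc[1]; print(cc,np.degrees(np.arctan2(dd[1],dd[0])),'extent',np.linalg.norm(A,axis=1)[l.ravel()==0].max(),np.linalg.norm(A,axis=1)[l.ravel()==1].max())
```

```text
51 [ 0.49591009 -0.12511714  0.11822101] ((0.529891312122345, -0.18742415308952332), 0.11821168661117554)
[[ 0.02053826 -0.01526493]
 [-0.02074216  0.00963413]] -31.097067 extent 0.028766932 0.02825974
```

View pics/f.png

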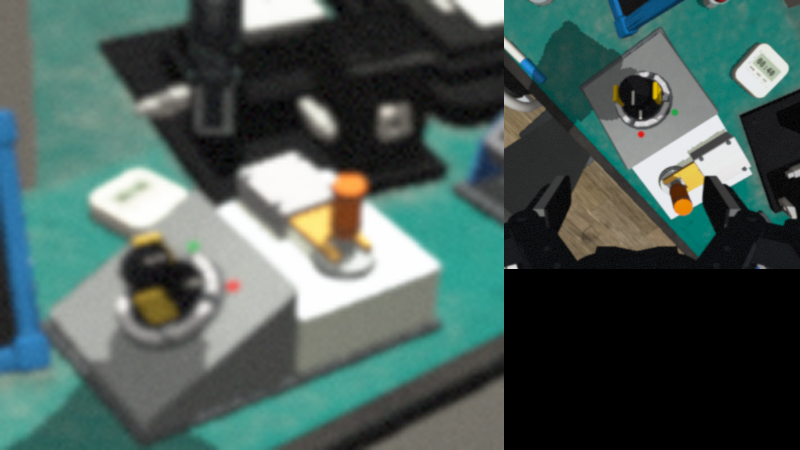

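```bash
python3 -c "
from plant import ctrl
s=ctrl.get_state();print(s['time_s'],s['contact_force'],s['joint_velocities'].round(2));print(ctrl.finish_job())"
```

```text
23.4667 [-0.42516053  0.55174327 -1.30021129] [-0.65  0.44 -0.21 -0.32 -0.1  -0.02  0.06]
the job is handed in; nothing more can be done
None
```

The job is done and handed in at 23.5 s of the 72 s allowed; no verdict was reported.

I squeezed the tabs, turned the selector to green and let them spring out. I then drew the probe from its rest along its axis. With its tip inside the bore I tilted it upright, lowered it until the wrist force showed about 20 N on seating, and let go. Finally I squeezed and turned the selector back to red and released it.

**Last checks:**
- **Probe:** after release it measured upright, about 0.02 rad off vertical. Its handle top was within about 1 mm of the socket centre, at the height expected when seated. The last pictures still showed it upright.
- **Selector and fork:** in the last pictures the pointer is at red, both tabs are out at about 28 mm from the axis, and the fork is round the probe's neck. The fork and selector values themselves could not be read.
- **Robot:** the arm was clear of everything, with the gripper open about 0.21 m above the worktop.
- **Bystanders:** I saw none of them moved, but I did not measure their positions again.

**Checks that failed or disagreed:**
- The final measurement of the probe's top was spoiled by stray pixels, so its last position rests on the pictures and the earlier measurement.
- The camera depth read the deck about 2 mm low.
- The wrist force reached about 44 N upward at the end of the first turn.

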